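# Shelve the V-block behind the rack lip

## Task

Take the steel V-block out of the open vise and stand it on the rubber mat; let go of it there, because a new grip is needed. Then take it by its two long sides, lift it over the yellow lip of the blue rack and set it down behind the lip, in the gap between the two things already there: V upwards, its groove running from the lip to the back wall. Do not drop it from any height, and leave the other loose things where they are.

Things in the scene. Friction and masses are not known exactly. Their poses are not given: they have to be found in the camera images.
- vblock_center (a point): Centre (half-way up) of the loose steel V-block: 54 mm long along its x (the groove runs along x), 36 mm wide along y, 48 mm high, about 0.6 kg. The V in its top is 24 mm wide, 12 mm deep. Same when turned half round. It starts upright on the vise bed between the jaws, long axis roughly along them, where it can be gripped only over its two end faces, 54 mm apart.
- vise: Fixed blue vise, standing open. Origin on the bench under the middle of the jaw gap. Two jaws, 90 mm long along the vise's x, stand at +y and -y, 44 mm apart, each 36 mm thick; tops 80 mm above the bench, 2 mm above the V-block's top. Between them the bed is 30 mm above the bench; the gap is open at +x and -x. The body is 200 mm long along y; handle bar at -y, 45 mm up.
- mat: Fixed rubber mat, green with a black border, 130 x 130 mm, 4 mm thick, flat on the bench between vise and rack. Origin at the centre of its underside, sides along its x and y.
- rack_ledge (a point): Mid-length of the fixed blue rack's ledge, half-way between lip and back wall, on the ledge's upper face 40 mm above the bench. x points from lip to wall, y along the rack (250 mm, ends open). Yellow lip at -x, 25 mm above the ledge; wall at +x, 62 mm above it; 68 mm between them. Setup block and collet stand some 95 mm either side, either at either end; the gap is for the V-block.
- setup_block: Loose dark steel block with drilled holes, 56 x 28 x 50 mm high, standing on the ledge near one end of the rack. Origin at the centre of its underside. Leave it alone.
- collet: Loose brass collet, a stepped round body 36 mm in diameter and 46 mm high, standing on the ledge near the other end of the rack. Origin at the centre of its underside. Leave it alone.
- chuck: Loose dark drill chuck standing on the bench, 52 mm in diameter, 62 mm high. Origin at the centre of its underside. Leave it alone.
- indicator: Loose dial indicator on a black magnetic base 50 x 60 x 50 mm, with an upright steel rod to 170 mm and an arm carrying a white round dial 160 mm up, which reaches 106 mm towards its -y. Origin at the centre of its underside. Leave it alone.
There are look-alikes about, which are no part of the job. What is shaped like the part that bears vblock_center but purple is not meant. Of the things that look like the mat, take the one that is nearest to the robot's base at the start.

How it is judged:
By the outcome, as a careful person would: the job done as asked, in the order asked, and still so for the second after the job is handed in, with the robot touching nothing.
It also fails if it takes over 59 s, if anything falls off the work surface, if the arm or the gripper's body presses on something with over 40 N, if the wrist force passes 120 N, or if a joint passes its speed limit or range.

## Robot

A 7-joint arm with a two-finger parallel gripper is mounted at the origin on the work surface. World frame = base frame: x ahead of the robot, y to its left, z up, the work surface at z = 0. Lengths are in m, angles in rad, forces in N, time in s.
With the tool pointing down it reaches from about 0.4 to 0.85 m from the base axis. Payload 4.5 kg.
Tool frame: the origin (TCP) lies on the centre line of the jaws, within the pads' length; the fingertips stand 11 mm ahead of it and the grasp point (between the pads) lies 8 mm behind it; z points along the fingers, y is the line along which they close (so a half turn about z gives the same grasp; the last joint's range is limited). The gripper opens to 88 mm and grips with 3 to 60 N. Pads are 18 mm wide; open, the fingers measure 123 mm over their backs; the gripper's body (75 mm by 187 mm) begins 45 mm behind the grasp point.
Start: joints at [-1.181, 0.689, -0.195, 1.565, 0.157, 0.902, -0.215], TCP at [0.218, 0.586, 0.25] pointing down, gripper open.
Joint ranges: [-3.01, 3.01], [-0.46, 2.08], [-1.47, 1.51], [0.13, 2.56], [-1, 4.14], [0.04, 2.09], [-2.66, 2.66]. Speed limits (rad/s): [2.57, 2.57, 3.14, 3.14, 3.14, 3.14, 3.14].

## Interface

Orientations are given as a unit quaternion [x, y, z, w].
In Python, from plant import * gives the robot as it stands. The module is installed in compiled form; this text tells all that it offers.
- The arm moves only by the tool send_rows, never from a script. Its argument "motion" is a list of rows, each an object of numbers: "x", "y", "z": the shift along the tool's x, y, z in cm; "rx", "ry", "rz": the turn, a rotation vector about the tool's x, y, z in rad; "jaw": the finger opening in cm, from 0 to 8.81. In form: [{"x": .., "y": .., "z": .., "rx": .., "ry": .., "rz": .., "jaw": ..}, ...]. A call has exactly 5 rows; each row shifts and turns the commanded pose from where the row before left it, along the tool's axes as they then stand; what a row does not reach is not made up. A row lasts 1/10 s, in which the tool goes at most 50 mm and 8.59 degrees, less where a joint would pass 70% of its speed; a pose out of reach is approached as far as the arm can. A call is refused whole if a number of a shift passes 5 or a number of a turn 0.15, either way. A call with a gripper value outside its range is refused whole. The fingers move at their own pace and stop on an object; "grip_force" is the grip in N (left out, the last holds). Time passes only in rows, so rows that do not move let the fingers close, or fill a call up. It gives the time, the measured TCP pose, the force, the opening and the grip force at its end, in the units of the state.
- get_state(): the state, without advancing time (a new reading comes with each control period).
- snapshot(name): name is "side" or "top"; returns a dict with "img" (384x512x3 uint8, red, green, blue), "vertical_fov" (degrees; the focal length in pixels is half the picture's height over the tangent of half this angle, whatever the lens; pixels are square), "cx", "cy" (the principal point, pixels), "extrinsics" (4x4, takes a point from camera to world coordinates). Camera axes: x right, y up, looking along -z (the intrinsics and any distortion apply to the point x, -y, -z); pixel columns grow to the right and rows downward; lengths in m; the calibration is good to about 2 mm. A picture is of the moment at which its call begins. There is no depth.
- finish_job(): hands the job in; it is judged then, once.
The state is a dict: "clock": time; "q": joint angles; "qd": joint speeds; "joint_torque": joint torques, N m; "tool_pos": TCP position; "eef_rot": TCP orientation; "contact_force": force on the tool from outside, world axes, zero at the start; "moment": the same for the moment, N m; "opening": opening from 0.0 (shut) to 1.0 (fully open); "finger_force": force on a finger pad.
Only numpy, scipy, OpenCV 4.12 (cv2) and the standard library are available. Lean on these libraries where they do the work, as an engineer would, in place of code of your own. Each camera call takes 0.05 s, during which the arm holds its last target. There are 200 camera calls.

## Working session

There is one attempt and no reset: what is moved stays moved. The work goes in short steps, Python scripts to look and compute and a tool call to move; the robot and the scene stay as the last step left them, time stands still between calls to the robot, and variables do not carry over. Pictures are saved under pics/ and viewed, at most 10 in all, crops included, and the job is handed in when it is done.

Besides the shell and the picture viewer there is one more tool, called after "Emit:" by a JSON object that holds its "op" and its "data", one argument or row to a line. send_rows: Moves the arm, as the interface text tells. Its arguments: {"type":"object","properties":{"motion":{"type":"array"},"grip_force":{"type":"number"}},"required":["motion"]}

```bash
mkdir -p pics
python3 - <<'E'
from plant import *
import cv2,numpy as np,pickle
for n in ("side","top"):
    s=snapshot(n); print({k:(v if k!='extrinsics' else np.round(v,4)) for k,v in s.items() if k!='img'})
    pickle.dump(s,open(f'{n}0.pkl','wb'))
    cv2.imwrite(f'pics/{n}0.png',cv2.resize(s['img'][:,:,::-1],(800,600),interpolation=cv2.INTER_CUBIC))
print(get_state())
E
```

```text
{'vertical_fov': 56.93211800459861, 'cx': 249.72098244836286, 'cy': 192.22722310827226, 'extrinsics': array([[-0.9996, -0.0272,  0.0075,  0.5643],
       [ 0.0231, -0.6359,  0.7714,  0.6887],
       [-0.0162,  0.7713,  0.6363,  0.6035],
       [ 0.    ,  0.    ,  0.    ,  1.    ]])}
{'vertical_fov': 47.70426052961918, 'cx': 257.0025094825719, 'cy': 194.32526971223427, 'extrinsics': array([[ 0.0266,  0.9806, -0.1941,  0.3884],
       [-0.9996,  0.0288,  0.0084,  0.0234],
       [ 0.0138,  0.1937,  0.981 ,  1.0579],
       [ 0.    ,  0.    ,  0.    ,  1.    ]])}
{'clock': 0.1, 'q': array([-1.18118499,  0.68987893, -0.19449796,  1.56622881,  0.15732104,
        0.90249342, -0.21507503]), 'qd': array([ 0.00101508, -0.00182668, -0.00068034, -0.00237655,  0.00166826,
        0.0002227 ,  0.00087204]), 'joint_torque': array([-3.27362890e-03, -5.28495920e+01, -1.27202287e+00, -1.53837955e+01,
       -5.26727107e-02,  1.90463426e-03,  3.27163491e-05]), 'tool_pos': array([0.21758646, 0.58532557, 0.24900587]), 'eef_rot': array([ 1.76921444e-01,  9.84224643e-01, -8.05769571e-04, -6.90338080e-05]), 'contact_force': array([ 0.3098244 ,  0.05714964, -0.33659551]), 'moment': array([0.03014591, 0.0319823 , 0.04838999]), 'finger_force': 0.0, 'opening': 1.002647157527117}
```

View pics/top0.png

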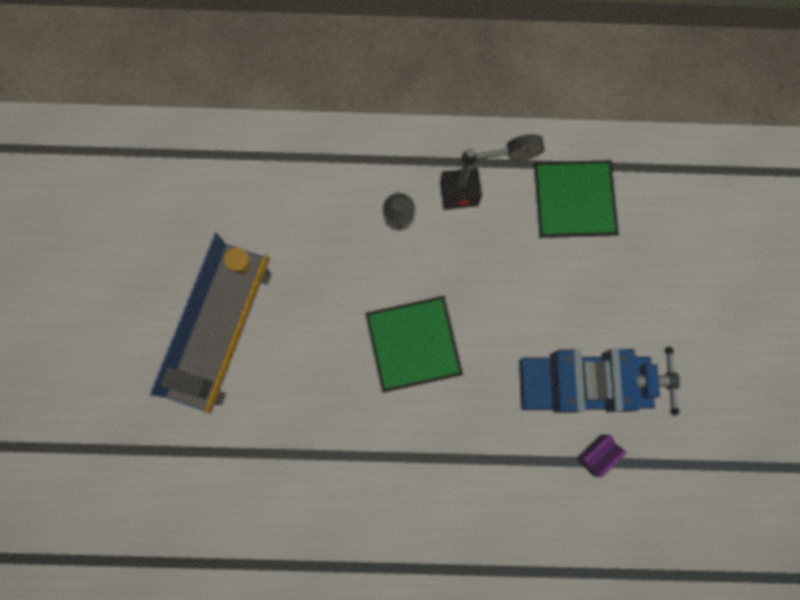

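View pics/side0.png

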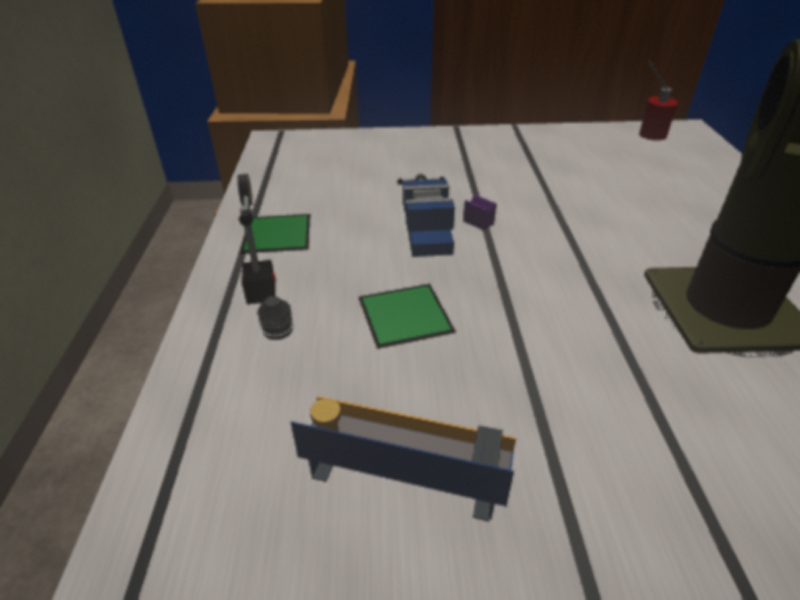

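The top picture shows the rack at left (~180–270, 235–410), the near mat at (413,343), a second mat at (577,198), the vise at (600,380) with a grey V-block in its gap, and a purple copy at (602,455). The side picture agrees: vise (428,215), purple copy (480,212), mat (405,315).

Could be taken for the V-block: grey in the vise (597,380), purple (602,455), dark setup block on the rack (187,382). I choose the grey one in the vise. Of the two mats, I'll check which is nearer the base by number.

```bash
cat > h.py <<'E'
import numpy as np,cv2,pickle
def load(n): return pickle.load(open(n+'.pkl','rb'))
def ray(s,u,v):
    f=192/np.tan(np.radians(s['vertical_fov'])/2); E=np.array(s['extrinsics'])
    d=E[:3,:3]@np.array([(u-s['cx'])/f,-(v-s['cy'])/f,-1.]); return E[:3,3],d
def onz(s,u,v,z):
    o,d=ray(s,u,v); return o+d*(z-o[2])/d[2]
def proj(s,p):
    f=192/np.tan(np.radians(s['vertical_fov'])/2); E=np.array(s['extrinsics'])
    c=E[:3,:3].T@(np.array(p)-E[:3,3]); return s['cx']-f*c[0]/c[2], s['cy']+f*c[1]/c[2]
def two(s1,p1,s2,p2):
    o1,d1=ray(s1,*p1);o2,d2=ray(s2,*p2)
    t=np.linalg.lstsq(np.c_[d1,-d2],o2-o1,rcond=None)[0]
    a,b=o1+t[0]*d1,o2+t[1]*d2; return (a+b)/2,np.linalg.norm(a-b)
def rects(s,lo,hi,z,amin=20,roi=None):
    h=cv2.cvtColor(s['img'],cv2.COLOR_RGB2HSV); m=cv2.inRange(h,lo,hi)
    if roi: k=np.zeros_like(m);x,y,w,hh=roi;k[y:y+hh,x:x+w]=1;m=m*k
    out=[]
    for c in cv2.findContours(m,cv2.RETR_EXTERNAL,cv2.CHAIN_APPROX_NONE)[0]:
        if cv2.contourArea(c)<amin: continue
        P=np.array([onz(s,*p,z)[:2] for p in c[:,0].astype(float)],np.float32)
        (ct,wh,a)=cv2.minAreaRect(P); out.append((np.round(ct,4),np.round(wh,4),round(a,1),np.round(c[:,0].mean(0),1)))
    return out
E
python3 - <<'E'
from h import *
t=load('top0')
print('mats');[print(r) for r in rects(t,(40,80,40),(80,255,255),.004,200)]
print('lip/collet');[print(r) for r in rects(t,(12,110,90),(35,255,255),.065,20)]
print('wall/vise');[print(r) for r in rects(t,(100,90,30),(125,255,255),.102,30)]
print('chuck etc');[print(r) for r in rects(t,(0,0,0),(180,120,75),.05,60,(230,90,150,70))]
a=t['img'][210:275,325:445,::-1]; b=t['img'][145:270,90:180,::-1]
A=cv2.resize(a,None,fx=4.5,fy=4.5,interpolation=cv2.INTER_CUBIC); B=cv2.resize(b,None,fx=2.8,fy=2.8,interpolation=cv2.INTER_CUBIC)
C=np.zeros((350,800,3),np.uint8);C[:A.shape[0],:A.shape[1]]=A;C[:350,545:545+252]=B[:350]
cv2.imwrite('pics/crop1.png',C)
E
```

```text
mats
(array([ 0.5348, -0.005 ]), array([0.1221, 0.1216]), 14.1, array([264.3, 219.7]))
(array([ 0.7831, -0.2653]), array([0.1237, 0.123 ]), 3.4, array([368.1, 126.8]))
lip/collet
(array([0.5361, 0.2559]), array([0.0104, 0.2453]), 73.1, array([151.1, 213.5]))
(array([0.6456, 0.265 ]), array([0.0345, 0.0352]), 4.0, array([151.8, 166.2]))
wall/vise
(array([ 0.4434, -0.2619]), array([0.0087, 0.0309]), 1.6, array([381.5, 258.1]))
(array([ 0.4686, -0.1787]), array([0.0679, 0.044 ]), 1.6, array([343.6, 245.5]))
(array([ 0.4785, -0.323 ]), array([0.0837, 0.0527]), 2.4, array([407.1, 242.2]))
(array([ 0.4752, -0.218 ]), array([0.0835, 0.0276]), 2.3, array([362.2, 243.6]))
(array([0.5526, 0.3165]), array([0.0193, 0.2379]), 72.8, array([120.9, 201.4]))
chuck etc
(array([0.7347, 0.0236]), array([0.056 , 0.0438]), 1.8, array([254.6, 134.7]))
(array([ 0.7769, -0.0982]), array([0.158 , 0.3691]), 1.8, array([317.7, 114.2]))
```

View pics/crop1.png

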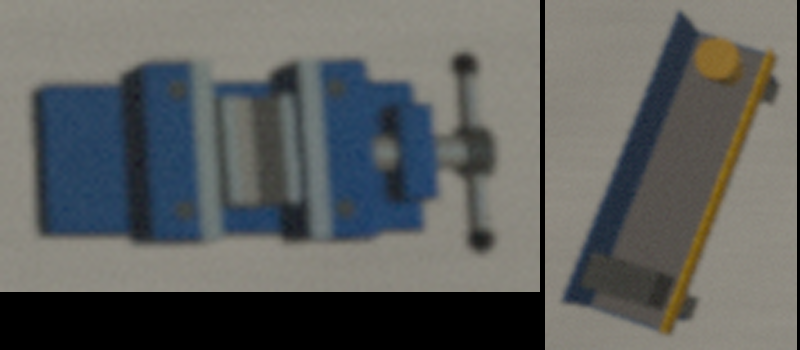

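The crop shows the V-block between the jaws: corners near (221,95), (292,93), (300,203), (230,206), grey with a dark groove face, groove running up-down. The rack gap lies between the collet (717,60) and the setup block (625,280).

Run:
```python
from h import *
t=load('top0')
A=lambda x,y:((x+.5)/4.5-.5+325,(y+.5)/4.5-.5+210)
B=lambda x,y:((x-545+.5)/2.8-.5+90,(y+.5)/2.8-.5+145)
for n,c in (('vb',[(221,95),(292,93),(300,203),(230,206)]),):
    P=np.array([onz(t,*A(*p),.078)[:2] for p in c]);print(n,P.round(4),P.mean(0),np.degrees(np.arctan2(*(P[:2].mean(0)-P[2:].mean(0))[::-1])))
# vise jaw inner faces (light strips) at z=.08: strip outer-inner edges
for n,c in (('jawL inner',[(215,62),(220,238)]),('jawR inner',[(297,62),(308,238)])):
    P=np.array([onz(t,*A(*p),.080)[:2] for p in c]);print(n,P.round(4),np.degrees(np.arctan2(*(P[0]-P[1])[::-1])))
g=lambda n,c,z:print(n,np.array([onz(t,*B(*p),z)[:2] for p in c]).round(4))
g('lip outer top/bot',[(776,52),(671,333)],.065)
g('lip inner',[(767,50),(661,330)],.065)
g('wall top outer',[(680,12),(563,300)],.102)
g('collet',[(717,58)],.086)
g('setup',[(588,253),(674,275),(667,307),(583,285)],.090)
h=cv2.cvtColor(t['img'],cv2.COLOR_RGB2HSV)
c=max(cv2.findContours(cv2.inRange(h[175:],(12,110,90),(35,255,255)),cv2.RETR_EXTERNAL,cv2.CHAIN_APPROX_NONE)[0],key=cv2.contourArea)
P=np.array([onz(t,*(p+[0,175]),.065)[:2] for p in c[:,0].astype(float)],np.float32)
print('lip fit',cv2.fitLine(P,cv2.DIST_L2,0,.01,.01).T)
```

```text
vb [[ 0.5057 -0.2522]
 [ 0.5078 -0.2882]
 [ 0.4527 -0.2904]
 [ 0.4502 -0.2552]] [ 0.47910215 -0.27149365] 2.739834206395939
jawL inner [[ 0.5221 -0.249 ]
 [ 0.4342 -0.2493]] 0.18844670343816525
jawR inner [[ 0.5233 -0.2906]
 [ 0.4354 -0.2932]] 1.669558259172958
lip outer top/bot [[0.6535 0.2169]
 [0.4178 0.286 ]]
lip inner [[0.6551 0.2245]
 [0.4199 0.2942]]
wall top outer [[0.6749 0.2898]
 [0.4397 0.3618]]
collet [[0.6414 0.2608]]
setup [[0.4778 0.35  ]
 [0.4623 0.2807]
 [0.4371 0.2841]
 [0.4525 0.3515]]
lip fit [[ 0.9568892  -0.2904532   0.5216024   0.26078355]]
```

V-block at (0.479, −0.2715), yaw 2.7°. The near mat is at (0.535, −0.005), closer to the base than (0.783, −0.265). The rack slot centre is about (0.547, 0.290), rack x at yaw 73.1°. Now I turn the tool so that it closes along the block.

Emit:
{"op": "send_rows", "data": {
  "motion": [
    {"rz": 0.146, "jaw": 8.8},
    {"rz": 0.146},
    {"rz": 0.146},
    {"rz": 0.146},
    {"rz": 0.146}
  ],
  "grip_force": 40
}}

```text
schema error: expected keys x, y, z, rx, ry, rz, jaw
```

Emit:
{"op": "send_rows", "data": {
  "motion": [
    {"rz": 0.146},
    {"rz": 0.146},
    {"rz": 0.146},
    {"y": 3.4, "x": -3.1},
    {"y": 3.4, "x": -3.1}
  ]
}}

```text
schema error: expected keys x, y, z, rx, ry, rz, jaw
```

Emit:
{"op": "send_rows", "data": {
  "motion": [
    {"y": 3.4, "x": -3.1},
    {"y": 3.4, "x": -3.1},
    {"y": 3.4, "x": -3.1},
    {"y": 3.4, "x": -3.1},
    {"y": 3.4, "x": -3.1}
  ]
}}

```text
schema error: expected keys x, y, z, rx, ry, rz, jaw
```

All keys are needed in every row.

Emit:
{"op": "send_rows", "data": {
  "motion": [
    {"x": 0, "y": 0, "z": 0, "rx": 0, "ry": 0, "rz": 0.146, "jaw": 8.8},
    {"x": 0, "y": 0, "z": 0, "rx": 0, "ry": 0, "rz": 0.146, "jaw": 8.8},
    {"x": 0, "y": 0, "z": 0, "rx": 0, "ry": 0, "rz": 0.146, "jaw": 8.8},
    {"x": 0, "y": 0, "z": 0, "rx": 0, "ry": 0, "rz": 0.146, "jaw": 8.8},
    {"x": 0, "y": 0, "z": 0, "rx": 0, "ry": 0, "rz": 0.146, "jaw": 8.8}
  ],
  "grip_force": 40
}}

```text
clock: 0.6
tool_pos: [0.2175, 0.5855, 0.2493]
eef_rot: [0.519, 0.855, -0.0, 0.0]
contact_force: [-0.7, -0.3, 0.1]
opening: 0.996
finger_force: 0.0
```

Emit:
{"op": "send_rows", "data": {
  "motion": [
    {"x": 0, "y": 0, "z": 0, "rx": 0, "ry": 0, "rz": 0.146, "jaw": 8.8},
    {"x": 0, "y": 0, "z": 0, "rx": 0, "ry": 0, "rz": 0.146, "jaw": 8.8},
    {"x": 0, "y": 0, "z": 0, "rx": 0, "ry": 0, "rz": 0.146, "jaw": 8.8},
    {"x": -3.1, "y": 3.4, "z": 0, "rx": 0, "ry": 0, "rz": 0, "jaw": 8.8},
    {"x": -3.1, "y": 3.4, "z": 0, "rx": 0, "ry": 0, "rz": 0, "jaw": 8.8}
  ]
}}

```text
clock: 1.1
tool_pos: [0.2874, 0.5274, 0.2491]
eef_rot: [0.689, 0.725, -0.0, -0.0]
contact_force: [0.0, -0.3, -0.3]
opening: 0.995
finger_force: 0.0
```

Emit:
{"op": "send_rows", "data": {
  "motion": [
    {"x": -3.1, "y": 3.4, "z": 0, "rx": 0, "ry": 0, "rz": 0, "jaw": 8.8},
    {"x": -3.1, "y": 3.4, "z": 0, "rx": 0, "ry": 0, "rz": 0, "jaw": 8.8},
    {"x": -3.1, "y": 3.4, "z": 0, "rx": 0, "ry": 0, "rz": 0, "jaw": 8.8},
    {"x": -3.1, "y": 3.4, "z": 0, "rx": 0, "ry": 0, "rz": 0, "jaw": 8.8},
    {"x": -3.1, "y": 3.4, "z": 0, "rx": 0, "ry": 0, "rz": 0, "jaw": 8.8}
  ]
}}

```text
clock: 1.6
tool_pos: [0.4666, 0.3788, 0.2494]
eef_rot: [0.69, 0.724, -0.0, -0.0]
contact_force: [-0.3, 0.7, 0.3]
opening: 0.999
finger_force: 0.0
```

Emit:
{"op": "send_rows", "data": {
  "motion": [
    {"x": -4.3, "y": -0.1, "z": 0, "rx": 0, "ry": 0, "rz": 0, "jaw": 8.8},
    {"x": -4.3, "y": -0.1, "z": 0, "rx": 0, "ry": 0, "rz": 0, "jaw": 8.8},
    {"x": -4.3, "y": -0.1, "z": 0, "rx": 0, "ry": 0, "rz": 0, "jaw": 8.8},
    {"x": -4.3, "y": -0.1, "z": 0, "rx": 0, "ry": 0, "rz": 0, "jaw": 8.8},
    {"x": -4.3, "y": -0.1, "z": 0, "rx": 0, "ry": 0, "rz": 0, "jaw": 8.8}
  ]
}}

```text
clock: 2.1
tool_pos: [0.4703, 0.1636, 0.2495]
eef_rot: [0.69, 0.724, -0.0, -0.0]
contact_force: [1.4, -0.3, -0.5]
opening: 1.001
finger_force: 0.0
```

Emit:
{"op": "send_rows", "data": {
  "motion": [
    {"x": -4.3, "y": -0.1, "z": 0, "rx": 0, "ry": 0, "rz": 0, "jaw": 8.8},
    {"x": -4.3, "y": -0.1, "z": 0, "rx": 0, "ry": 0, "rz": 0, "jaw": 8.8},
    {"x": -4.3, "y": -0.1, "z": 0, "rx": 0, "ry": 0, "rz": 0, "jaw": 8.8},
    {"x": -4.3, "y": -0.1, "z": 0, "rx": 0, "ry": 0, "rz": 0, "jaw": 8.8},
    {"x": -4.3, "y": -0.1, "z": 0, "rx": 0, "ry": 0, "rz": 0, "jaw": 8.8}
  ]
}}

```text
clock: 2.6
tool_pos: [0.4755, -0.0513, 0.2496]
eef_rot: [0.69, 0.724, -0.0, -0.0]
contact_force: [1.0, -0.6, 0.7]
opening: 1.001
finger_force: 0.0
```

Emit:
{"op": "send_rows", "data": {
  "motion": [
    {"x": -4.3, "y": -0.1, "z": 1.5, "rx": 0, "ry": 0, "rz": 0, "jaw": 8.8},
    {"x": -4.3, "y": -0.1, "z": 1.5, "rx": 0, "ry": 0, "rz": 0, "jaw": 8.8},
    {"x": -4.3, "y": -0.1, "z": 1.5, "rx": 0, "ry": 0, "rz": 0, "jaw": 8.8},
    {"x": -4.0, "y": -0.1, "z": 1.5, "rx": 0, "ry": 0, "rz": 0, "jaw": 8.8},
    {"x": 0, "y": 0, "z": 1.5, "rx": 0, "ry": 0, "rz": 0, "jaw": 8.8}
  ]
}}

```text
clock: 3.1
tool_pos: [0.4787, -0.2262, 0.174]
eef_rot: [0.694, 0.72, -0.002, 0.002]
contact_force: [-0.9, -0.1, 0.0]
opening: 0.999
finger_force: 0.0
```

Run:
```python
from plant import *
s=get_state();print(s['q'].round(3),s['qd'].round(3),s['tool_pos'],s['eef_rot'])
```

```text
[0.349 0.676 0.005 1.936 0.002 0.528 0.388] [-0.067  0.232 -0.079  0.176 -0.021 -0.37  -0.048] [ 0.4787178  -0.22618492  0.17396593] [ 0.69388228  0.72008456 -0.00151312  0.00182277]
```

Emit:
{"op": "send_rows", "data": {
  "motion": [
    {"x": -1.0, "y": 0, "z": 0, "rx": 0, "ry": 0, "rz": 0, "jaw": 8.8},
    {"x": -1.0, "y": 0, "z": 0, "rx": 0, "ry": 0, "rz": 0, "jaw": 8.8},
    {"x": -1.0, "y": 0, "z": 0, "rx": 0, "ry": 0, "rz": 0, "jaw": 8.8},
    {"x": 0, "y": 0, "z": 0, "rx": 0, "ry": 0, "rz": 0, "jaw": 8.8},
    {"x": 0, "y": 0, "z": 0, "rx": 0, "ry": 0, "rz": 0, "jaw": 8.8}
  ]
}}

```text
clock: 3.6
tool_pos: [0.4816, -0.2485, 0.1753]
eef_rot: [0.69, 0.724, 0.0, 0.0]
contact_force: [0.6, -0.1, 0.6]
opening: 0.997
finger_force: 0.0
```

```bash
cat > look.py <<'E'
import sys,pickle,cv2,numpy as np
from plant import *
# look.py tag view x y w h scale
def look(tag,crops,save=True):
    out=[]
    for n,(x,y,w,h),k in crops:
        s=snapshot(n);pickle.dump(s,open(f'{n}{tag}.pkl','wb'))
        out.append(cv2.resize(s['img'][y:y+h,x:x+w,::-1],(int(w*k),int(h*k)),interpolation=cv2.INTER_CUBIC))
    H=max(o.shape[0] for o in out)
    out=[cv2.copyMakeBorder(o,0,H-o.shape[0],0,0,cv2.BORDER_CONSTANT) for o in out]
    cv2.imwrite(f'pics/{tag}.png',np.hstack(out))
    s=get_state();q=s['eef_rot'];print(s['clock'],s['tool_pos'].round(4),q.round(4),'yawy',np.degrees(2*np.arctan2(q[1],q[0]))-90,s['opening'],s['q'].round(2))
E
python3 - <<'E'
from look import *
look('c2',[('top',(335,200,90,90),4.4),('side',(240,90,80,90),5)])
E
```

```text
3.7 [ 0.4815 -0.2479  0.175 ] [6.899e-01 7.239e-01 3.000e-04 0.000e+00] yawy 2.7585128331396334 1.000610550730409 [ 0.4   0.69 -0.01  1.9   0.01  0.56  0.43]
```

View pics/c2.png

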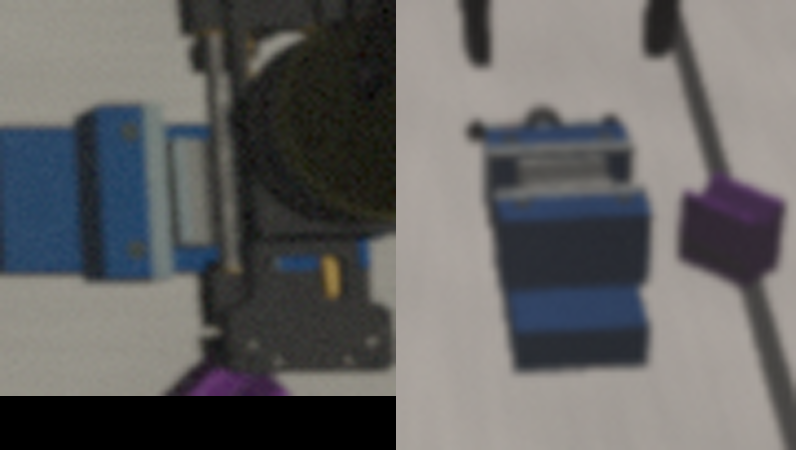

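The crop shows the open fingers over the vise with both tips (478,65) and (658,55) outside the ends of the grey block (517–607,170); the purple one is apart at (730,230). Go down.

Emit:
{"op": "send_rows", "data": {
  "motion": [
    {"x": -1.2, "y": -0.2, "z": 1.0, "rx": 0, "ry": 0, "rz": 0, "jaw": 8.8},
    {"x": -1.1, "y": -0.2, "z": 1.5, "rx": 0, "ry": 0, "rz": 0, "jaw": 8.8},
    {"x": 0, "y": 0, "z": 1.5, "rx": 0, "ry": 0, "rz": 0, "jaw": 8.8},
    {"x": 0, "y": 0, "z": 1.0, "rx": 0, "ry": 0, "rz": 0, "jaw": 8.8},
    {"x": 0, "y": 0, "z": 0, "rx": 0, "ry": 0, "rz": 0, "jaw": 8.8}
  ]
}}

```text
clock: 4.2
tool_pos: [0.4769, -0.2717, 0.1226]
eef_rot: [0.69, 0.723, -0.001, -0.002]
contact_force: [-0.1, 0.2, 0.2]
opening: 1.0
finger_force: 0.0
```

Emit:
{"op": "send_rows", "data": {
  "motion": [
    {"x": 0, "y": 0, "z": 1.6, "rx": 0, "ry": 0, "rz": 0, "jaw": 8.8},
    {"x": 0, "y": 0, "z": 1.6, "rx": 0, "ry": 0, "rz": 0, "jaw": 8.8},
    {"x": 0, "y": 0, "z": 1.6, "rx": 0, "ry": 0, "rz": 0, "jaw": 8.8},
    {"x": 0, "y": 0, "z": 1.6, "rx": 0, "ry": 0, "rz": 0, "jaw": 8.8},
    {"x": 0, "y": 0, "z": 0.5, "rx": 0, "ry": 0, "rz": 0, "jaw": 8.8}
  ]
}}

```text
clock: 4.7
tool_pos: [0.4778, -0.2714, 0.0545]
eef_rot: [0.69, 0.724, -0.0, -0.001]
contact_force: [-0.3, 0.4, 0.6]
opening: 0.998
finger_force: 0.0
```

Emit:
{"op": "send_rows", "data": {
  "motion": [
    {"x": 0, "y": 0.1, "z": 0.8, "rx": 0, "ry": 0, "rz": 0, "jaw": 8.0},
    {"x": 0, "y": 0, "z": 0, "rx": 0, "ry": 0, "rz": 0, "jaw": 7.0},
    {"x": 0, "y": 0, "z": 0, "rx": 0, "ry": 0, "rz": 0, "jaw": 6.0},
    {"x": 0, "y": 0, "z": 0, "rx": 0, "ry": 0, "rz": 0, "jaw": 5.5},
    {"x": 0, "y": 0, "z": 0, "rx": 0, "ry": 0, "rz": 0, "jaw": 4.5}
  ],
  "grip_force": 40
}}

```text
clock: 5.2
tool_pos: [0.4793, -0.2719, 0.0482]
eef_rot: [0.69, 0.724, 0.0, 0.0]
contact_force: [-0.8, 0.1, 2.3]
opening: 0.609
finger_force: 40.0
```

Emit:
{"op": "send_rows", "data": {
  "motion": [
    {"x": 0, "y": 0, "z": 0, "rx": 0, "ry": 0, "rz": 0, "jaw": 4.0},
    {"x": 0, "y": 0, "z": 0, "rx": 0, "ry": 0, "rz": 0, "jaw": 4.0},
    {"x": 0, "y": 0, "z": 0, "rx": 0, "ry": 0, "rz": 0, "jaw": 4.0},
    {"x": 0, "y": 0, "z": 0, "rx": 0, "ry": 0, "rz": 0, "jaw": 4.0},
    {"x": 0, "y": 0, "z": 0, "rx": 0, "ry": 0, "rz": 0, "jaw": 4.0}
  ]
}}

```text
clock: 5.7
tool_pos: [0.4793, -0.2719, 0.0482]
eef_rot: [0.69, 0.724, 0.0, 0.0]
contact_force: [-0.4, 0.4, 6.3]
opening: 0.609
finger_force: 40.0
```

Gripped (53.6 mm). Lift.

Emit:
{"op": "send_rows", "data": {
  "motion": [
    {"x": 0, "y": 0, "z": -0.5, "rx": 0, "ry": 0, "rz": 0, "jaw": 4.0},
    {"x": 0, "y": 0, "z": -1.0, "rx": 0, "ry": 0, "rz": 0, "jaw": 4.0},
    {"x": 0, "y": 0, "z": -1.5, "rx": 0, "ry": 0, "rz": 0, "jaw": 4.0},
    {"x": 0, "y": 0, "z": -1.5, "rx": 0, "ry": 0, "rz": 0, "jaw": 4.0},
    {"x": 0, "y": 0, "z": -1.5, "rx": 0, "ry": 0, "rz": 0, "jaw": 4.0}
  ]
}}

```text
clock: 6.2
tool_pos: [0.4793, -0.2717, 0.1091]
eef_rot: [0.69, 0.724, 0.0, 0.0]
contact_force: [0.4, -0.4, -5.0]
opening: 0.611
finger_force: 40.0
```

Emit:
{"op": "send_rows", "data": {
  "motion": [
    {"x": 0, "y": 0, "z": -1.5, "rx": 0, "ry": 0, "rz": 0, "jaw": 4.0},
    {"x": 0, "y": 0, "z": -1.5, "rx": 0, "ry": 0, "rz": 0, "jaw": 4.0},
    {"x": 0, "y": 0, "z": -1.5, "rx": 0, "ry": 0, "rz": 0, "jaw": 4.0},
    {"x": 0, "y": 0, "z": -0.8, "rx": 0, "ry": 0, "rz": 0, "jaw": 4.0},
    {"x": 0, "y": 0, "z": 0, "rx": 0, "ry": 0, "rz": 0, "jaw": 4.0}
  ]
}}

```text
clock: 6.7
tool_pos: [0.4799, -0.2721, 0.1622]
eef_rot: [0.69, 0.724, 0.0, 0.001]
contact_force: [0.7, -0.1, -5.4]
opening: 0.611
finger_force: 40.0
```

Emit:
{"op": "send_rows", "data": {
  "motion": [
    {"x": 1.5, "y": 0.4, "z": 0, "rx": 0, "ry": 0, "rz": 0, "jaw": 4.0},
    {"x": 3.0, "y": 0.8, "z": 0, "rx": 0, "ry": 0, "rz": 0, "jaw": 4.0},
    {"x": 3.0, "y": 0.8, "z": 0, "rx": 0, "ry": 0, "rz": 0, "jaw": 4.0},
    {"x": 3.0, "y": 0.8, "z": 0, "rx": 0, "ry": 0, "rz": 0, "jaw": 4.0},
    {"x": 3.0, "y": 0.8, "z": 0, "rx": 0, "ry": 0, "rz": 0, "jaw": 4.0}
  ]
}}

```text
clock: 7.2
tool_pos: [0.5086, -0.1339, 0.1601]
eef_rot: [0.69, 0.723, -0.0, -0.001]
contact_force: [0.3, 0.6, -4.9]
opening: 0.61
finger_force: 40.0
```

Emit:
{"op": "send_rows", "data": {
  "motion": [
    {"x": 3.0, "y": 0.8, "z": 0, "rx": 0, "ry": 0, "rz": 0, "jaw": 4.0},
    {"x": 3.0, "y": 0.8, "z": 0, "rx": 0, "ry": 0, "rz": 0, "jaw": 4.0},
    {"x": 3.0, "y": 0.7, "z": 0, "rx": 0, "ry": 0, "rz": 0, "jaw": 4.0},
    {"x": 2.5, "y": 0.6, "z": 0, "rx": 0, "ry": 0, "rz": 0, "jaw": 4.0},
    {"x": 1.4, "y": 0.3, "z": 0, "rx": 0, "ry": 0, "rz": 0, "jaw": 4.0}
  ]
}}

```text
clock: 7.7
tool_pos: [0.5348, -0.0016, 0.1601]
eef_rot: [0.689, 0.725, 0.0, -0.001]
contact_force: [0.3, 0.3, -5.5]
opening: 0.608
finger_force: 40.0
```

Emit:
{"op": "send_rows", "data": {
  "motion": [
    {"x": 0, "y": 0, "z": 0, "rx": 0, "ry": 0, "rz": -0.08, "jaw": 4.0},
    {"x": 0, "y": 0, "z": 0, "rx": 0, "ry": 0, "rz": -0.13, "jaw": 4.0},
    {"x": 0, "y": 0, "z": 0, "rx": 0, "ry": 0, "rz": -0.14, "jaw": 4.0},
    {"x": 0, "y": 0, "z": 0, "rx": 0, "ry": 0, "rz": -0.14, "jaw": 4.0},
    {"x": 0, "y": 0, "z": 0, "rx": 0, "ry": 0, "rz": -0.14, "jaw": 4.0}
  ]
}}

```text
clock: 8.2
tool_pos: [0.5343, -0.0061, 0.1603]
eef_rot: [0.43, 0.903, -0.001, -0.0]
contact_force: [0.1, 0.5, -5.0]
opening: 0.607
finger_force: 40.0
```

Emit:
{"op": "send_rows", "data": {
  "motion": [
    {"x": 0, "y": 0, "z": 0, "rx": 0, "ry": 0, "rz": -0.14, "jaw": 4.0},
    {"x": 0, "y": 0, "z": 0, "rx": 0, "ry": 0, "rz": -0.14, "jaw": 4.0},
    {"x": 0, "y": 0, "z": 0, "rx": 0, "ry": 0, "rz": -0.14, "jaw": 4.0},
    {"x": 0, "y": 0, "z": 0, "rx": 0, "ry": 0, "rz": -0.12, "jaw": 4.0},
    {"x": 0, "y": 0, "z": 0, "rx": 0, "ry": 0, "rz": -0.06, "jaw": 4.0}
  ]
}}

```text
clock: 8.7
tool_pos: [0.5343, -0.0064, 0.1602]
eef_rot: [0.145, 0.989, -0.001, -0.001]
contact_force: [-0.8, -0.2, -5.4]
opening: 0.611
finger_force: 40.0
```

Emit:
{"op": "send_rows", "data": {
  "motion": [
    {"x": 0, "y": 0, "z": 2.0, "rx": 0, "ry": 0, "rz": 0, "jaw": 4.0},
    {"x": 0, "y": 0, "z": 3.0, "rx": 0, "ry": 0, "rz": 0, "jaw": 4.0},
    {"x": 0, "y": 0, "z": 3.0, "rx": 0, "ry": 0, "rz": 0, "jaw": 4.0},
    {"x": 0, "y": 0, "z": 2.5, "rx": 0, "ry": 0, "rz": 0, "jaw": 4.0},
    {"x": 0, "y": 0, "z": 1.5, "rx": 0, "ry": 0, "rz": 0, "jaw": 4.0}
  ]
}}

```text
clock: 9.2
tool_pos: [0.5336, -0.0062, 0.0385]
eef_rot: [0.147, 0.989, -0.001, -0.001]
contact_force: [-0.7, 1.4, -5.5]
opening: 0.607
finger_force: 40.0
```

Emit:
{"op": "send_rows", "data": {
  "motion": [
    {"x": 0, "y": 0, "z": 0.7, "rx": 0, "ry": 0, "rz": 0, "jaw": 4.0},
    {"x": 0, "y": 0, "z": 0.3, "rx": 0, "ry": 0, "rz": 0, "jaw": 4.0},
    {"x": 0, "y": 0, "z": 0.2, "rx": 0, "ry": 0, "rz": 0, "jaw": 4.0},
    {"x": 0, "y": 0, "z": 0.2, "rx": 0, "ry": 0, "rz": 0, "jaw": 4.0},
    {"x": 0, "y": 0, "z": 0.1, "rx": 0, "ry": 0, "rz": 0, "jaw": 4.0}
  ]
}}

```text
clock: 9.7
tool_pos: [0.5353, -0.0049, 0.0262]
eef_rot: [0.146, 0.989, 0.0, 0.001]
contact_force: [0.7, -0.6, -5.4]
opening: 0.608
finger_force: 40.0
```

Emit:
{"op": "send_rows", "data": {
  "motion": [
    {"x": 0, "y": 0, "z": 0.1, "rx": 0, "ry": 0, "rz": 0, "jaw": 4.0},
    {"x": 0, "y": 0, "z": 0.1, "rx": 0, "ry": 0, "rz": 0, "jaw": 4.0},
    {"x": 0, "y": 0, "z": 0.1, "rx": 0, "ry": 0, "rz": 0, "jaw": 4.0},
    {"x": 0, "y": 0, "z": 0.1, "rx": 0, "ry": 0, "rz": 0, "jaw": 4.0},
    {"x": 0, "y": 0, "z": 0, "rx": 0, "ry": 0, "rz": 0, "jaw": 4.0}
  ]
}}

```text
clock: 10.2
tool_pos: [0.5349, -0.0048, 0.0222]
eef_rot: [0.146, 0.989, -0.0, 0.0]
contact_force: [-1.8, 0.0, 1.1]
opening: 0.61
finger_force: 40.0
```

Contact (force rose by 6.5 N, the block's weight). Let go and rise.

Emit:
{"op": "send_rows", "data": {
  "motion": [
    {"x": 0, "y": 0, "z": 0, "rx": 0, "ry": 0, "rz": 0, "jaw": 5.6},
    {"x": 0, "y": 0, "z": 0, "rx": 0, "ry": 0, "rz": 0, "jaw": 7.0},
    {"x": 0, "y": 0, "z": 0, "rx": 0, "ry": 0, "rz": 0, "jaw": 8.8},
    {"x": 0, "y": 0, "z": 0, "rx": 0, "ry": 0, "rz": 0, "jaw": 8.8},
    {"x": 0, "y": 0, "z": 0, "rx": 0, "ry": 0, "rz": 0, "jaw": 8.8}
  ]
}}

```text
clock: 10.7
tool_pos: [0.5349, -0.0048, 0.0217]
eef_rot: [0.146, 0.989, 0.0, 0.0]
contact_force: [-0.3, -0.1, -0.1]
opening: 0.975
finger_force: 0.0
```

Emit:
{"op": "send_rows", "data": {
  "motion": [
    {"x": 0, "y": 0, "z": -1.5, "rx": 0, "ry": 0, "rz": 0, "jaw": 8.8},
    {"x": 0, "y": 0, "z": -2.5, "rx": 0, "ry": 0, "rz": 0, "jaw": 8.8},
    {"x": 0, "y": 0, "z": -2.5, "rx": 0, "ry": 0, "rz": 0, "jaw": 8.8},
    {"x": 0, "y": 0, "z": -2.0, "rx": 0, "ry": 0, "rz": 0, "jaw": 8.8},
    {"x": 0, "y": 0, "z": 0, "rx": 0, "ry": 0, "rz": 0, "jaw": 8.8}
  ]
}}

```text
clock: 11.2
tool_pos: [0.5364, -0.0049, 0.1089]
eef_rot: [0.147, 0.989, 0.001, 0.002]
contact_force: [0.4, 0.6, 0.3]
opening: 0.996
finger_force: 0.0
```

Run:
```python
from look import *
look('c3',[('top',(215,170,100,100),4),('side',(210,130,100,100),4)])
```

```text
11.3 [ 0.5349 -0.005   0.1067] [1.465e-01 9.892e-01 1.000e-04 2.000e-04] yawy 73.15713606541283 0.9987088740892804 [ 0.06  0.8  -0.23  1.95  0.39  0.43  0.82]
```

View pics/c3.png

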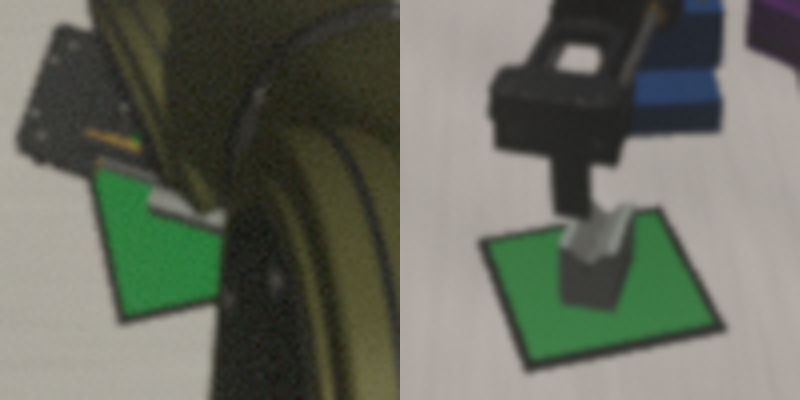

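The block stands upright on the mat at about (595,260) in the right half, groove pointing to the side camera; nothing else was touched. Turn 90° and grip the long sides.

Emit:
{"op": "send_rows", "data": {
  "motion": [
    {"x": 0, "y": 0, "z": 0, "rx": 0, "ry": 0, "rz": 0.143, "jaw": 8.8},
    {"x": 0, "y": 0, "z": 0, "rx": 0, "ry": 0, "rz": 0.143, "jaw": 8.8},
    {"x": 0, "y": 0, "z": 0, "rx": 0, "ry": 0, "rz": 0.143, "jaw": 8.8},
    {"x": 0, "y": 0, "z": 0, "rx": 0, "ry": 0, "rz": 0.143, "jaw": 8.8},
    {"x": 0, "y": 0, "z": 0, "rx": 0, "ry": 0, "rz": 0.143, "jaw": 8.8}
  ]
}}

```text
clock: 11.8
tool_pos: [0.534, -0.0049, 0.1053]
eef_rot: [0.486, 0.874, -0.001, -0.001]
contact_force: [-0.4, -0.3, -0.7]
opening: 0.998
finger_force: 0.0
```

Emit:
{"op": "send_rows", "data": {
  "motion": [
    {"x": 0, "y": 0, "z": 0, "rx": 0, "ry": 0, "rz": 0.143, "jaw": 8.8},
    {"x": 0, "y": 0, "z": 0, "rx": 0, "ry": 0, "rz": 0.143, "jaw": 8.8},
    {"x": 0, "y": 0, "z": 0, "rx": 0, "ry": 0, "rz": 0.143, "jaw": 8.8},
    {"x": 0, "y": 0, "z": 0, "rx": 0, "ry": 0, "rz": 0.143, "jaw": 8.8},
    {"x": 0, "y": 0, "z": 0, "rx": 0, "ry": 0, "rz": 0.143, "jaw": 8.8}
  ]
}}

```text
clock: 12.3
tool_pos: [0.534, -0.005, 0.1053]
eef_rot: [0.761, 0.649, -0.001, -0.0]
contact_force: [0.3, 1.0, 0.1]
opening: 1.0
finger_force: 0.0
```

Emit:
{"op": "send_rows", "data": {
  "motion": [
    {"x": 0, "y": 0, "z": 0, "rx": 0, "ry": 0, "rz": 0.141, "jaw": 8.8},
    {"x": 0, "y": 0, "z": 0, "rx": 0, "ry": 0, "rz": 0, "jaw": 8.8},
    {"x": 0, "y": 0, "z": 0, "rx": 0, "ry": 0, "rz": 0, "jaw": 8.8},
    {"x": 0, "y": 0, "z": 0, "rx": 0, "ry": 0, "rz": 0, "jaw": 8.8},
    {"x": 0, "y": 0, "z": 0, "rx": 0, "ry": 0, "rz": 0, "jaw": 8.8}
  ]
}}

```text
clock: 12.8
tool_pos: [0.5347, -0.005, 0.1065]
eef_rot: [0.803, 0.596, -0.0, -0.0]
contact_force: [0.1, -0.5, 0.7]
opening: 0.996
finger_force: 0.0
```

Run:
```python
from look import *
from h import *
look('c4',[('side',(210,130,100,100),4)])
s=load('sidec4')
for dx in (-.018,.018):   # expected top corners, end facing side cam
    n=np.radians(73.1); c=np.array([.5349,-.0048])+.027*np.array([np.cos(n),np.sin(n)])+dx*np.array([np.sin(n),-np.cos(n)])
    print(np.array(proj(s,[*c,.052])).round(1))
```

```text
12.85 [ 0.5347 -0.005   0.1066] [ 8.028e-01  5.963e-01 -0.000e+00 -1.000e-04] yawy -16.79097499893544 0.9995425337426298 [-0.15  0.8   0.13  1.96 -0.25  0.39 -0.13]
[263.  193.5]
[248.8 191.1]
```

View pics/c4.png

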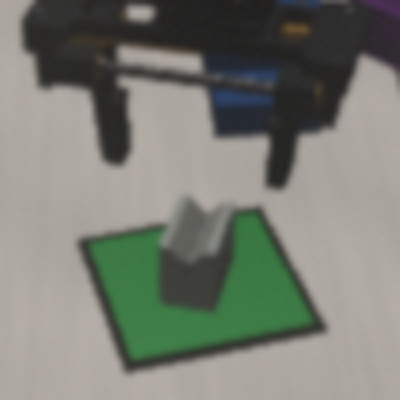

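The fingers straddle the block (front top corners seen at (162,250) and (217,260), expected (155,244), (212,254)). Go down and grip.

Emit:
{"op": "send_rows", "data": {
  "motion": [
    {"x": 0, "y": 0, "z": 1.5, "rx": 0, "ry": 0, "rz": 0, "jaw": 8.8},
    {"x": 0, "y": 0, "z": 2.3, "rx": 0, "ry": 0, "rz": 0, "jaw": 8.8},
    {"x": 0, "y": 0, "z": 2.3, "rx": 0, "ry": 0, "rz": 0, "jaw": 8.8},
    {"x": 0, "y": 0, "z": 1.5, "rx": 0, "ry": 0, "rz": 0, "jaw": 8.8},
    {"x": 0, "y": 0, "z": 0.7, "rx": 0, "ry": 0, "rz": 0, "jaw": 8.8}
  ]
}}

```text
clock: 13.35
tool_pos: [0.5342, -0.0049, 0.0225]
eef_rot: [0.803, 0.596, -0.001, -0.001]
contact_force: [-0.1, 0.1, 0.2]
opening: 0.999
finger_force: 0.0
```

Emit:
{"op": "send_rows", "data": {
  "motion": [
    {"x": 0, "y": 0, "z": 0, "rx": 0, "ry": 0, "rz": 0, "jaw": 7.5},
    {"x": 0, "y": 0, "z": 0, "rx": 0, "ry": 0, "rz": 0, "jaw": 6.0},
    {"x": 0, "y": 0, "z": 0, "rx": 0, "ry": 0, "rz": 0, "jaw": 5.0},
    {"x": 0, "y": 0, "z": 0, "rx": 0, "ry": 0, "rz": 0, "jaw": 4.2},
    {"x": 0, "y": 0, "z": 0, "rx": 0, "ry": 0, "rz": 0, "jaw": 3.8}
  ]
}}

```text
clock: 13.85
tool_pos: [0.5352, -0.0048, 0.0242]
eef_rot: [0.803, 0.596, 0.0, 0.0]
contact_force: [0.5, 0.5, 0.9]
opening: 0.566
finger_force: 0.0
```

Emit:
{"op": "send_rows", "data": {
  "motion": [
    {"x": 0, "y": 0, "z": 0, "rx": 0, "ry": 0, "rz": 0, "jaw": 3.0},
    {"x": 0, "y": 0, "z": 0, "rx": 0, "ry": 0, "rz": 0, "jaw": 2.5},
    {"x": 0, "y": 0, "z": 0, "rx": 0, "ry": 0, "rz": 0, "jaw": 2.5},
    {"x": 0, "y": 0, "z": 0, "rx": 0, "ry": 0, "rz": 0, "jaw": 2.5},
    {"x": 0, "y": 0, "z": 0, "rx": 0, "ry": 0, "rz": 0, "jaw": 2.5}
  ]
}}

```text
clock: 14.35
tool_pos: [0.5348, -0.0048, 0.0239]
eef_rot: [0.803, 0.596, 0.0, -0.0]
contact_force: [0.1, 0.0, 3.6]
opening: 0.403
finger_force: 40.0
```

Emit:
{"op": "send_rows", "data": {
  "motion": [
    {"x": 0, "y": 0, "z": -0.8, "rx": 0, "ry": 0, "rz": 0, "jaw": 2.5},
    {"x": 0, "y": 0, "z": -1.5, "rx": 0, "ry": 0, "rz": 0, "jaw": 2.5},
    {"x": 0, "y": 0, "z": -2.0, "rx": 0, "ry": 0, "rz": 0, "jaw": 2.5},
    {"x": 0, "y": 0, "z": -2.0, "rx": 0, "ry": 0, "rz": 0, "jaw": 2.5},
    {"x": 0, "y": 0, "z": -2.0, "rx": 0, "ry": 0, "rz": 0, "jaw": 2.5}
  ]
}}

```text
clock: 14.85
tool_pos: [0.5344, -0.0049, 0.1081]
eef_rot: [0.803, 0.596, -0.0, -0.0]
contact_force: [-0.3, -0.0, -5.7]
opening: 0.401
finger_force: 40.0
```

Emit:
{"op": "send_rows", "data": {
  "motion": [
    {"x": 0, "y": 0, "z": -2.0, "rx": 0, "ry": 0, "rz": 0, "jaw": 2.5},
    {"x": 0, "y": 0, "z": -2.0, "rx": 0, "ry": 0, "rz": 0, "jaw": 2.5},
    {"x": 0, "y": 0, "z": -2.0, "rx": 0, "ry": 0, "rz": 0, "jaw": 2.5},
    {"x": 0, "y": 0, "z": -1.3, "rx": 0, "ry": 0, "rz": 0, "jaw": 2.5},
    {"x": 0, "y": 0, "z": 0, "rx": 0, "ry": 0, "rz": 0, "jaw": 2.5}
  ]
}}

```text
clock: 15.35
tool_pos: [0.5355, -0.0049, 0.1819]
eef_rot: [0.803, 0.596, 0.001, 0.001]
contact_force: [-0.0, -0.1, -5.9]
opening: 0.407
finger_force: 40.0
```

Emit:
{"op": "send_rows", "data": {
  "motion": [
    {"x": 1.3, "y": -0.3, "z": 0, "rx": 0, "ry": 0, "rz": 0, "jaw": 2.5},
    {"x": 2.5, "y": -0.7, "z": 0, "rx": 0, "ry": 0, "rz": 0, "jaw": 2.5},
    {"x": 3.0, "y": -0.8, "z": 0, "rx": 0, "ry": 0, "rz": 0, "jaw": 2.5},
    {"x": 3.0, "y": -0.8, "z": 0, "rx": 0, "ry": 0, "rz": 0, "jaw": 2.5},
    {"x": 3.0, "y": -0.8, "z": 0, "rx": 0, "ry": 0, "rz": 0, "jaw": 2.5}
  ]
}}

```text
clock: 15.85
tool_pos: [0.538, 0.13, 0.1785]
eef_rot: [0.803, 0.596, -0.001, -0.001]
contact_force: [0.6, -0.4, -5.3]
opening: 0.406
finger_force: 40.0
```

Emit:
{"op": "send_rows", "data": {
  "motion": [
    {"x": 3.0, "y": -0.8, "z": 0, "rx": 0, "ry": 0, "rz": 0, "jaw": 2.5},
    {"x": 3.0, "y": -0.8, "z": 0, "rx": 0, "ry": 0, "rz": 0, "jaw": 2.5},
    {"x": 3.0, "y": -0.8, "z": 0, "rx": 0, "ry": 0, "rz": 0, "jaw": 2.5},
    {"x": 3.0, "y": -0.8, "z": 0, "rx": 0, "ry": 0, "rz": 0, "jaw": 2.5},
    {"x": 2.3, "y": -0.6, "z": 0, "rx": 0, "ry": 0, "rz": 0, "jaw": 2.5}
  ]
}}

```text
clock: 16.35
tool_pos: [0.5422, 0.2792, 0.1781]
eef_rot: [0.802, 0.597, -0.001, -0.001]
contact_force: [-0.1, 0.5, -5.2]
opening: 0.409
finger_force: 40.0
```

Emit:
{"op": "send_rows", "data": {
  "motion": [
    {"x": 1.5, "y": -0.2, "z": 0, "rx": 0, "ry": 0, "rz": 0, "jaw": 2.5},
    {"x": 0, "y": 0, "z": 0, "rx": 0, "ry": 0, "rz": 0, "jaw": 2.5},
    {"x": 0, "y": 0, "z": 0, "rx": 0, "ry": 0, "rz": 0, "jaw": 2.5},
    {"x": 0, "y": 0, "z": 0, "rx": 0, "ry": 0, "rz": 0, "jaw": 2.5},
    {"x": 0, "y": 0, "z": 0, "rx": 0, "ry": 0, "rz": 0, "jaw": 2.5}
  ]
}}

```text
clock: 16.85
tool_pos: [0.5471, 0.2883, 0.1798]
eef_rot: [0.804, 0.595, -0.0, 0.0]
contact_force: [0.1, -0.4, -5.6]
opening: 0.403
finger_force: 40.0
```

Run:
```python
from look import *
from h import *
look('c5',[('side',(180,200,160,140),5)])
s=load('side0'); n=np.radians(73.1); X=np.array([np.cos(n),np.sin(n)]);Y=np.array([-X[1],X[0]])
c=np.array([.547,.2905])
for nm,a,b,z in (('wall top inner ends',.034,-.125,.102),('',.034,.125,.102),('lip in top',-.034,-.125,.065),('',-.034,.125,.065),('end of block at bottom',.027,0,.04)):
    print(nm,np.array(proj(s,[*(c+a*X+b*Y),z])).round(1))
```

```text
16.9 [0.5471 0.2887 0.1799] [ 8.037e-01  5.950e-01 -2.000e-04  2.000e-04] yawy -16.975341387849426 0.40555018895506495 [-0.71  0.78  0.27  1.67 -0.29  0.73 -0.59]
wall top inner ends [185.9 267.9]
 [328.4 299.5]
lip in top [202.1 253.2]
 [329.7 280. ]
end of block at bottom [255.2 300.6]
```

View pics/c5.png

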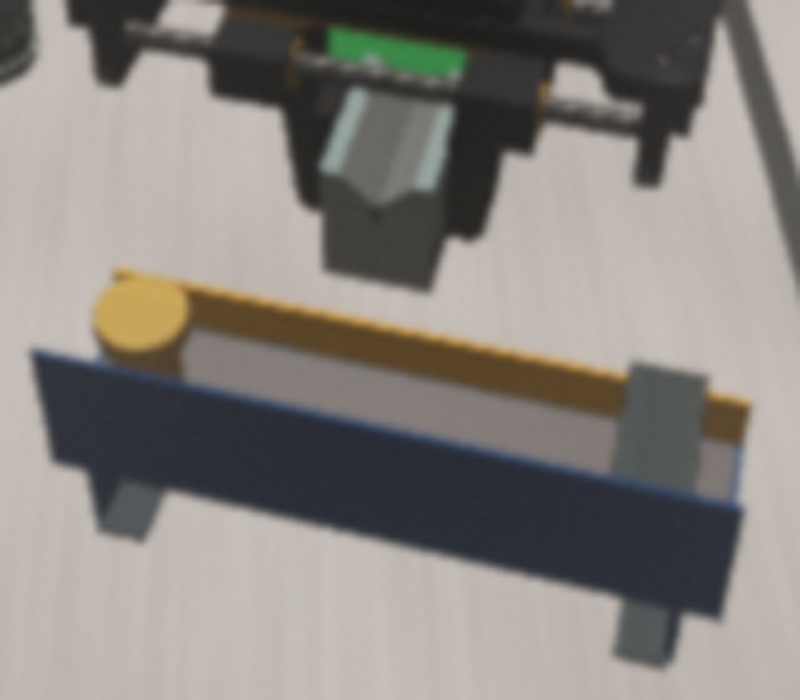

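The picture shows the block held above the gap, between collet (140,315) and setup block (660,420); wall and lip edges lie within 2 px of where I predicted. One check of the block's own position in the hand.

Run:
```python
from h import *
s=load('sidec5'); n=np.radians(73.0); X=np.array([np.cos(n),np.sin(n)]);Y=np.array([-X[1],X[0]])
p=np.array([.5471,.2887])
for a,b,z in ((.027,.018,.160),(.027,-.018,.160),(.027,.018,.208),(.027,-.018,.208)):
    u=np.array(proj(s,[*(p+a*X+b*Y),z])); print(((u-[180,200])*5).round(0))
```

```text
[427. 294.]
[319. 272.]
[429. 191.]
[315. 169.]
```

Emit:
{"op": "send_rows", "data": {
  "motion": [
    {"x": 0.2, "y": 0, "z": 1.5, "rx": 0, "ry": 0, "rz": 0, "jaw": 2.5},
    {"x": 0, "y": 0, "z": 2.0, "rx": 0, "ry": 0, "rz": 0, "jaw": 2.5},
    {"x": 0, "y": 0, "z": 1.5, "rx": 0, "ry": 0, "rz": 0, "jaw": 2.5},
    {"x": 0, "y": 0, "z": 0.5, "rx": 0, "ry": 0, "rz": 0, "jaw": 2.5},
    {"x": 0, "y": 0, "z": 0, "rx": 0, "ry": 0, "rz": 0, "jaw": 2.5}
  ]
}}

```text
clock: 17.4
tool_pos: [0.5469, 0.2918, 0.1235]
eef_rot: [0.803, 0.596, -0.001, -0.0]
contact_force: [-0.1, -0.0, -5.3]
opening: 0.406
finger_force: 40.0
```

The held block matches within 1 px. Continue down, slowing near the ledge.

Emit:
{"op": "send_rows", "data": {
  "motion": [
    {"x": 0, "y": 0, "z": 1.2, "rx": 0, "ry": 0, "rz": 0, "jaw": 2.5},
    {"x": 0, "y": 0, "z": 1.5, "rx": 0, "ry": 0, "rz": 0, "jaw": 2.5},
    {"x": 0, "y": 0, "z": 1.4, "rx": 0, "ry": 0, "rz": 0, "jaw": 2.5},
    {"x": 0, "y": 0, "z": 0.8, "rx": 0, "ry": 0, "rz": 0, "jaw": 2.5},
    {"x": 0, "y": 0, "z": 0.3, "rx": 0, "ry": 0, "rz": 0, "jaw": 2.5}
  ]
}}

```text
clock: 17.9
tool_pos: [0.5467, 0.2919, 0.0712]
eef_rot: [0.803, 0.596, -0.001, -0.0]
contact_force: [-0.1, 0.4, -5.4]
opening: 0.406
finger_force: 40.0
```

Emit:
{"op": "send_rows", "data": {
  "motion": [
    {"x": 0, "y": 0, "z": 0.3, "rx": 0, "ry": 0, "rz": 0, "jaw": 2.5},
    {"x": 0, "y": 0, "z": 0.2, "rx": 0, "ry": 0, "rz": 0, "jaw": 2.5},
    {"x": 0, "y": 0, "z": 0.1, "rx": 0, "ry": 0, "rz": 0, "jaw": 2.5},
    {"x": 0, "y": 0, "z": 0, "rx": 0, "ry": 0, "rz": 0, "jaw": 2.5},
    {"x": 0, "y": 0, "z": 0, "rx": 0, "ry": 0, "rz": 0, "jaw": 2.5}
  ]
}}

```text
clock: 18.4
tool_pos: [0.5477, 0.2924, 0.0671]
eef_rot: [0.803, 0.596, 0.0, 0.0]
contact_force: [-0.2, -0.1, -5.1]
opening: 0.399
finger_force: 40.0
```

Emit:
{"op": "send_rows", "data": {
  "motion": [
    {"x": 0, "y": 0, "z": 0.2, "rx": 0, "ry": 0, "rz": 0, "jaw": 2.5},
    {"x": 0, "y": 0, "z": 0.2, "rx": 0, "ry": 0, "rz": 0, "jaw": 2.5},
    {"x": 0, "y": 0, "z": 0.1, "rx": 0, "ry": 0, "rz": 0, "jaw": 2.5},
    {"x": 0, "y": 0, "z": 0.1, "rx": 0, "ry": 0, "rz": 0, "jaw": 2.5},
    {"x": 0, "y": 0, "z": 0, "rx": 0, "ry": 0, "rz": 0, "jaw": 2.5}
  ]
}}

```text
clock: 18.9
tool_pos: [0.5473, 0.2922, 0.0605]
eef_rot: [0.803, 0.596, -0.0, -0.0]
contact_force: [0.1, 0.7, -5.5]
opening: 0.405
finger_force: 40.0
```

Emit:
{"op": "send_rows", "data": {
  "motion": [
    {"x": 0, "y": 0, "z": 0.05, "rx": 0, "ry": 0, "rz": 0, "jaw": 2.5},
    {"x": 0, "y": 0, "z": 0.05, "rx": 0, "ry": 0, "rz": 0, "jaw": 2.5},
    {"x": 0, "y": 0, "z": 0.05, "rx": 0, "ry": 0, "rz": 0, "jaw": 2.5},
    {"x": 0, "y": 0, "z": 0, "rx": 0, "ry": 0, "rz": 0, "jaw": 2.5},
    {"x": 0, "y": 0, "z": 0, "rx": 0, "ry": 0, "rz": 0, "jaw": 2.5}
  ]
}}

```text
clock: 19.4
tool_pos: [0.5475, 0.2923, 0.0599]
eef_rot: [0.803, 0.596, 0.0, -0.0]
contact_force: [-1.8, -1.0, 4.8]
opening: 0.403
finger_force: 40.0
```

On the ledge (force swung to +4.8 N). Open a little and rise straight up.

Emit:
{"op": "send_rows", "data": {
  "motion": [
    {"x": 0, "y": 0, "z": 0, "rx": 0, "ry": 0, "rz": 0, "jaw": 3.8},
    {"x": 0, "y": 0, "z": 0, "rx": 0, "ry": 0, "rz": 0, "jaw": 4.8},
    {"x": 0, "y": 0, "z": 0, "rx": 0, "ry": 0, "rz": 0, "jaw": 5.8},
    {"x": 0, "y": 0, "z": 0, "rx": 0, "ry": 0, "rz": 0, "jaw": 6.0},
    {"x": 0, "y": 0, "z": 0, "rx": 0, "ry": 0, "rz": 0, "jaw": 6.0}
  ]
}}

```text
clock: 19.9
tool_pos: [0.5475, 0.2923, 0.0591]
eef_rot: [0.803, 0.596, 0.0, 0.0]
contact_force: [0.3, 0.1, -0.2]
opening: 0.683
finger_force: 0.0
```

Emit:
{"op": "send_rows", "data": {
  "motion": [
    {"x": 0, "y": 0, "z": -0.8, "rx": 0, "ry": 0, "rz": 0, "jaw": 6.0},
    {"x": 0, "y": 0, "z": -1.5, "rx": 0, "ry": 0, "rz": 0, "jaw": 6.0},
    {"x": 0, "y": 0, "z": -2.5, "rx": 0, "ry": 0, "rz": 0, "jaw": 6.0},
    {"x": 0, "y": 0, "z": -3.0, "rx": 0, "ry": 0, "rz": 0, "jaw": 6.0},
    {"x": 0, "y": 0, "z": -3.0, "rx": 0, "ry": 0, "rz": 0, "jaw": 6.0}
  ]
}}

```text
clock: 20.4
tool_pos: [0.5476, 0.2922, 0.1696]
eef_rot: [0.803, 0.596, 0.001, 0.0]
contact_force: [-0.0, -0.5, 0.4]
opening: 0.678
finger_force: 0.0
```

Emit:
{"op": "send_rows", "data": {
  "motion": [
    {"x": 0, "y": 0, "z": -3.0, "rx": 0, "ry": 0, "rz": 0, "jaw": 6.0},
    {"x": -3.0, "y": 0, "z": -3.0, "rx": 0, "ry": 0, "rz": 0, "jaw": 6.0},
    {"x": -4.0, "y": 0, "z": 0, "rx": 0, "ry": 0, "rz": 0, "jaw": 6.0},
    {"x": -4.0, "y": 0, "z": 0, "rx": 0, "ry": 0, "rz": 0, "jaw": 6.0},
    {"x": -4.0, "y": 0, "z": 0, "rx": 0, "ry": 0, "rz": 0, "jaw": 6.0}
  ]
}}

```text
clock: 20.9
tool_pos: [0.5037, 0.1474, 0.2289]
eef_rot: [0.803, 0.596, 0.001, 0.0]
contact_force: [-0.0, -0.7, 0.0]
opening: 0.68
finger_force: 0.0
```

Emit:
{"op": "send_rows", "data": {
  "motion": [
    {"x": -3.0, "y": 0, "z": 0, "rx": 0, "ry": 0, "rz": 0, "jaw": 6.0},
    {"x": -2.0, "y": 0, "z": 0, "rx": 0, "ry": 0, "rz": 0, "jaw": 6.0},
    {"x": 0, "y": 0, "z": 0, "rx": 0, "ry": 0, "rz": 0, "jaw": 6.0},
    {"x": 0, "y": 0, "z": 0, "rx": 0, "ry": 0, "rz": 0, "jaw": 6.0},
    {"x": 0, "y": 0, "z": 0, "rx": 0, "ry": 0, "rz": 0, "jaw": 6.0}
  ]
}}

```text
clock: 21.4
tool_pos: [0.4901, 0.1025, 0.2276]
eef_rot: [0.802, 0.597, 0.001, -0.0]
contact_force: [0.9, -0.5, 0.7]
opening: 0.682
finger_force: 0.0
```

Run:
```python
from look import *
look('c6',[('top',(85,140,105,140),3.5),('side',(180,220,160,120),2.6)])
```

```text
21.5 [0.4899 0.1024 0.2273] [ 8.023e-01  5.969e-01  5.000e-04 -2.000e-04] yawy -16.7042874694977 0.6821764448507692 [-0.46  0.58  0.26  1.98 -0.24  0.62 -0.33]
```

View pics/c6.png

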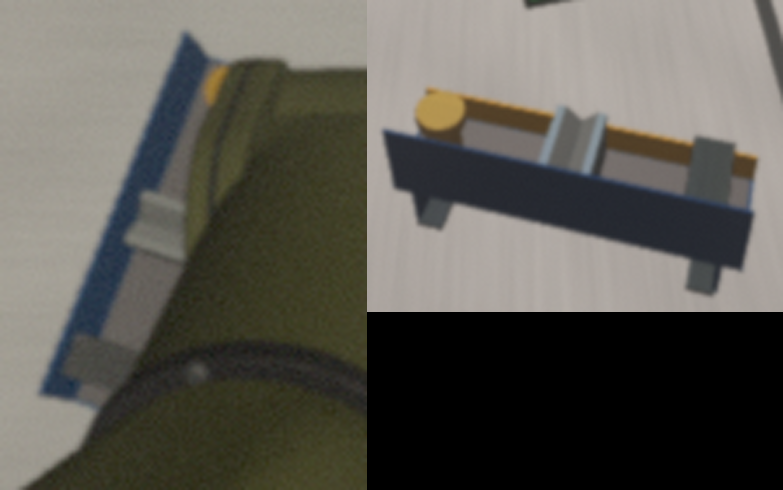

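The V-block stands V up at about (573,140) in the right half, between collet (440,110) and setup block (710,165), groove running lip to wall. The hand is clear, so I hand it in.

```bash
python3 -c "
from plant import *
print(finish_job())"
```

```text
the job is handed in; nothing more can be done
None
```

The job is handed in at 21.5 s: I stood the V-block on the mat, regripped it by its long sides and set it down behind the lip between the collet and setup block, V up and groove from lip to wall; one of the seven pictures I viewed was 800 x 700, over the 800 x 600 limit.

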